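# Hold the bearing-ball dish open side to the wheel

### The arm

A 6-joint arm with a two-finger parallel gripper is mounted at the origin on the work surface. World frame = base frame: x ahead of the robot, y to its left, z up, the work surface at z = 0. Lengths are in m, angles in degrees, forces in N, time in s.
With the tool pointing down it reaches from about 0.3 to 0.75 m from the base axis. Payload 8.5 kg.
Tool frame: the origin (TCP) lies at the very end of the fingers, on their centre line; the grasp point (between the pads) lies 19 mm behind it (env.hold_point_z is the distance from the TCP to the grasp point, in m); z points along the fingers, y is the line along which they close (so a half turn about z gives the same grasp; the last joint's range is limited). The gripper opens to 85 mm and grips with 20 to 120 N. Pads are 22 mm wide; open, the fingers measure 114 mm over their backs; the gripper's body (76 mm by 85 mm) begins 54 mm behind the grasp point. The pads swing forward as they close: fully open they stand 13 mm farther back than shut.
Start: joints at [51.377, 21.807, 74.336, -0, 83.858, -12.336], TCP at [0.244, 0.493, 0.231] pointing down, gripper open.
Joint ranges: [-178.18, 178.18], [-50.72, 133.34], [12.68, 142.11], [-81.47, 261.47], [9.98, 163.14], [-165.26, 165.26]. Speed limits (degrees/s): [136.94, 136.94, 180, 180, 180, 180].

### API

Orientations are given as a 3x3 rotation matrix whose columns are the frame's x, y, z axes.
In Python, from rig import env, optics gives the robot as it stands.
- The arm moves only by the shell command python3 -m jog 'ROWS' [OPENING] [FORCE]. ROWS is JSON, a list of rows, each an object with "linear": the shift along the tool's x, y, z in units of 40 mm (1.0 is 40 mm), a list of three; "roll": the turn about the tool's z in units of 5 degrees (1.0 is 5 degrees). A call has 1 to 12 rows; each row shifts and turns the commanded pose from where the row before left it, along the tool's axes as they then stand; what a row does not reach is not made up. A row lasts 1/12 s, in which the tool goes at most 41.7 mm and 7.16 degrees, less where a joint would pass 70% of its speed; a pose out of reach is approached as far as the arm can. A call is refused whole if a number of a shift passes 1 or a number of a turn 1, either way. A call with a gripper value outside its range is refused whole. OPENING is the opening, from -1 (shut) to 1 (fully open), set as the call begins (- or left out, the last holds). The fingers move at their own pace and stop on an object; FORCE is the grip in N (left out, the last holds). Time passes only in rows, so rows that do not move let the fingers close. It gives the time, the measured TCP pose, the force, the opening and the grip force at its end, in the units of the state.
- env.observe(): the state, without advancing time (a new reading comes with each control period).
- optics.get_image(name): name is "scene" or "top" or "wrist"; returns the picture (400x640x3 uint8, red, green, blue); there is no depth.
- optics.calibration(name): a dict with "fov_y" (degrees; the focal length in pixels is half the picture's height over the tangent of half this angle, whatever the lens; pixels are square), "cx", "cy" (the principal point, pixels), "T" (4x4, takes a point from camera to world coordinates). Camera axes: x right, y down, z forward; pixel columns grow to the right and rows downward; lengths in m; the calibration is good to about 2 mm. A picture is of the moment at which its call begins: read the wrist's pose just before it. calibration takes no time and is no camera call; for the wrist camera it gives the pose at the moment of the call.
- env.close_job(): hands the job in; it is judged then, once.
The state is a dict: "time_s": time; "q": joint angles; "qvel": joint speeds; "joint_efforts": joint torques, N m; "position": TCP position; "tool_rot": TCP orientation; "ft_force": force on the tool from outside, world axes, zero at the start; "wrist_torque": the same for the moment, N m; "grip_width": finger opening in m; "gripper_force": force on a finger pad.
Only numpy, scipy, OpenCV 4.12 (cv2) and the standard library are available. Lean on these libraries where they do the work, as an engineer would, in place of code of your own. Each camera call takes 0.05 s, during which the arm holds its last target. There are 200 camera calls.

### The job

I am refitting the wheel's steel bearing ball, and the dish's arched handle stands in the way of my hand. Take the dish by the top of that handle, lift it straight up off its tile, then turn it in the air a quarter turn from how it stood (either way round), slowly and level so that the loose ball stays in the middle, and finish still holding it level and still about 10 cm above its tile, without putting it down or knocking the loose things around it.

Things in the scene. Friction and masses are not known exactly. Their poses are not given: they have to be found in the camera images.
- dish: Speckled buff stoneware dish, 157 mm across, rim 36 mm high, foot 88 mm, about 0.42 kg. Origin: centre of its underside, z up. A rigid clay handle arches over it in its y-z plane: 14 mm legs from the rim at y = +-74 mm, top bar level along y, 122 mm high in all; open under the arch to +x and -x. Hollow: rises at 4 degrees from the centre to 42 mm radius, then at 34 to the rim.
- dish_grip (a point): Middle of the handle's straight top bar, on the dish's axis 115 mm above its underside. The bar is 18 mm wide across (along the dish's x), 13 mm high and 66 mm long (along the dish's y); there are about 70 mm free between it and the ball under it. Axes as dish.
- dish_floor (a point): Lowest point of the dish's hollow, at its centre, 10 mm above the dish's underside. Axes as dish.
- ball_center (a point): Centre of the loose polished steel bearing ball, 25 mm across, 64 g, which rolls freely in the dish; at rest it sits at the centre, 12.5 mm above dish_floor. It starts there.
- tile: Square terracotta tile, 200 x 200 x 12 mm, fixed flat on the bench. Origin: centre of its underside; top 12 mm above it; x and y along its edges, +y towards the potter's wheel on the robot's left. The dish starts near its middle (within 17 mm), with the dish's y along the tile's y to within 3 degrees.
- tub: Bystander: round green plastic tub with twist cap, 92 mm across, 110 mm high. Origin at the centre of its underside.
- mug: Bystander: speckled stoneware mug, 82 mm across, 92 mm high, handle on its +y side. Origin at the centre of its underside.
- rib: Bystander: flat kidney-shaped teak rib, about 90 x 50 x 6 mm, lying flat. Origin in the middle of its underside.
- pin_tool: Bystander: pin tool lying on the bench, round steel handle 10 mm thick and 105 mm long with a 45 mm needle towards +x. Origin under its middle.
- loop_tool: Bystander: trimming loop tool lying on the bench, 180 mm long, 12 mm thick wooden handle, wire loop towards +x. Origin under its handle.
- wood_knife: Bystander: wooden modelling knife lying on the bench, 160 mm long, 15 mm wide, 8 mm thick. Origin under its middle.
- jar: Bystander: small amber glass jar with steel lid, 56 mm across, 68 mm high. Origin at the centre of its underside.
There are look-alikes about, which are no part of the job. Leave any red look-alike of the dish alone.

How it is judged:
By the outcome, as a careful person would: the job done as asked, in the order asked, and still so for the second after the job is handed in, while the arm keeps its last pose, push and grip.
It also fails if it takes over 45 s, if anything falls off the work surface, if the arm or the gripper's body presses on something with over 40 N, if the wrist force passes 120 N, or if a joint passes its speed limit or range.

## Working session

There is one attempt and no reset: what is moved stays moved. The work goes in short steps, Python scripts to look and compute and a shell command to move; the robot and the scene stay as the last step left them, time stands still between calls to the robot, and variables do not carry over. Pictures are saved under pics/ and viewed, at most 10 in all, crops included, and the job is handed in when it is done.

```bash
mkdir -p pics; python3 - <<'E'
from rig import env, optics
import cv2,numpy as np
for n in ["scene","top"]:
    im=optics.get_image(n); cv2.imwrite(f"pics/{n}0.png",im[:,:,::-1])
    c=optics.calibration(n); print(n,c["fov_y"],c["cx"],c["cy"],np.round(c["T"],3).tolist(), [k for k in c])
s=env.observe(); print(s["time_s"],np.round(s["tool_rot"],3).tolist(),s["grip_width"],env.hold_point_z)
E
```

```text
scene 52.92886668895328 316.23069488873153 196.09422550574865 [[-0.886, 0.376, -0.271, 0.798], [0.463, 0.722, -0.514, 0.555], [0.002, -0.581, -0.814, 0.852], [0.0, 0.0, 0.0, 1.0]] ['fov_y', 'cx', 'cy', 'T']
top 57.00266347108473 323.28303283551844 192.95413902366712 [[-0.021, -0.988, 0.156, 0.384], [-1.0, 0.017, -0.025, 0.082], [0.022, -0.156, -0.987, 1.047], [0.0, 0.0, 0.0, 1.0]] ['fov_y', 'cx', 'cy', 'T']
0.1 [[-0.897, 0.443, -0.001], [0.443, 0.897, -0.001], [0.0, -0.001, -1.0]] 0.0853819642474922 0.0187
```

View pics/scene0.png

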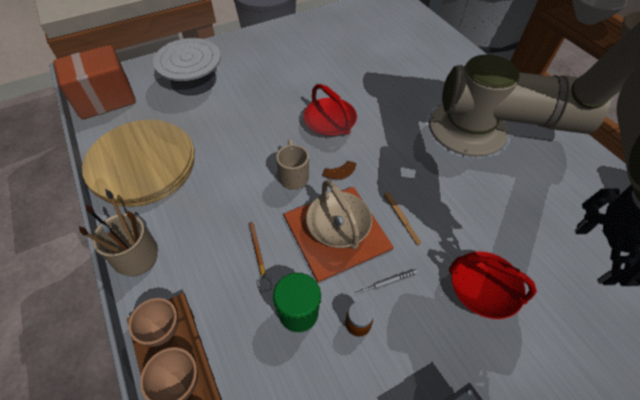

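View pics/top0.png

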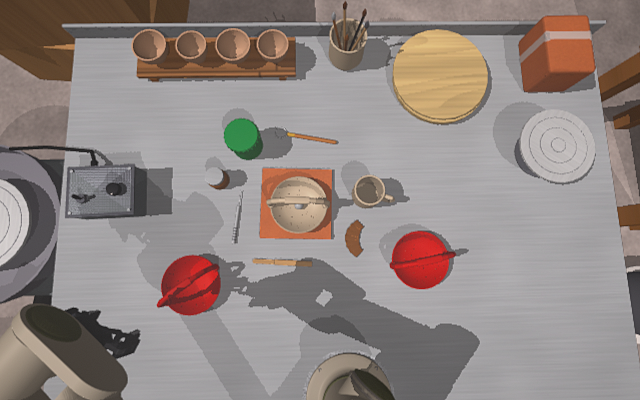

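The buff dish stands on the tile at scene (338,216), top (298,204). Candidates for it:
- Buff dish on the tile at top (298,204): this one fits the description.
- Red look-alikes at top (190,285) and (422,260): leave both alone.
- Bowls on the board and the mug: these have no arched handle.

Next, a close crop of both views.

```bash
python3 - <<'E'
import cv2,numpy as np
a=cv2.imread("pics/scene0.png")[170:290,270:405]; b=cv2.imread("pics/top0.png")[160:245,250:345]
a=cv2.resize(a,None,fx=4.4,fy=4.4,interpolation=cv2.INTER_CUBIC);cv2.imwrite("pics/c1.png",a)
b=cv2.resize(b,None,fx=6,fy=6,interpolation=cv2.INTER_CUBIC);cv2.imwrite("pics/c2.png",b)
E
```

```text
(no output)
```

View pics/c1.png

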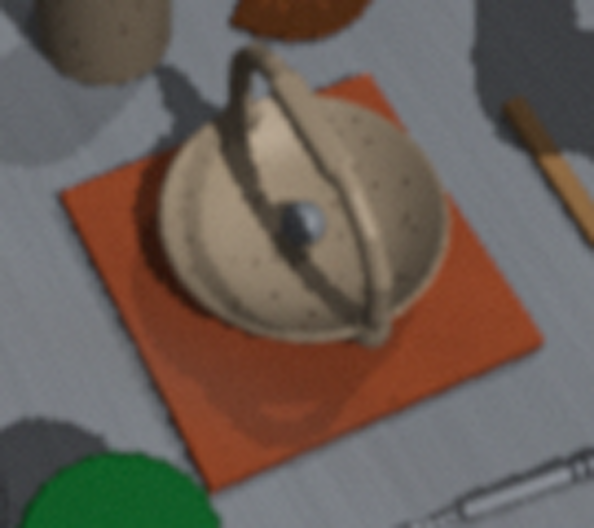

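View pics/c2.png

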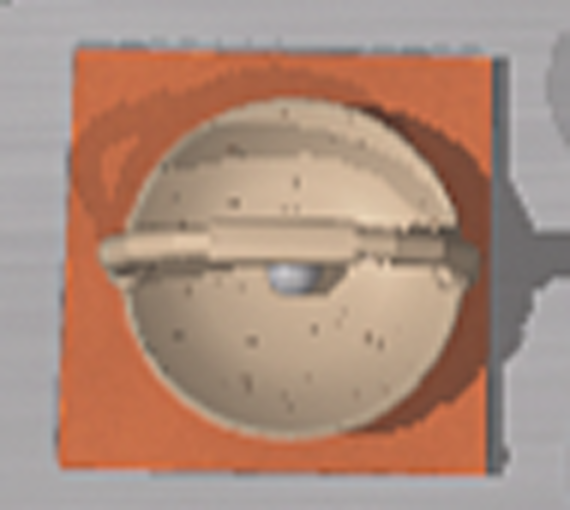

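The crops confirm it: a speckled buff dish with a steel ball, on the tile. In the top crop the bar runs from (209,241) to (355,239). In the scene crop its centreline runs from about (281,82) to (347,182), and the ball is at (300,222).

```bash
cat > h.py <<'E'
import numpy as np
from rig import env, optics
def cal(n):
    return optics.calibration(n)
def ray(c,u,v):
    f=200/np.tan(np.radians(c["fov_y"]/2)); T=np.array(c["T"])
    d=T[:3,:3]@np.array([(u-c["cx"])/f,(v-c["cy"])/f,1]); return T[:3,3],d/np.linalg.norm(d)
def tri(rs):
    A=sum(np.eye(3)-np.outer(d,d) for o,d in rs); b=sum((np.eye(3)-np.outer(d,d))@o for o,d in rs)
    p=np.linalg.solve(A,b); return p,[np.linalg.norm((np.eye(3)-np.outer(d,d))@(p-o)) for o,d in rs]
def atz(r,z): o,d=r; return o+d*(z-o[2])/d[2]
def proj(c,p):
    f=200/np.tan(np.radians(c["fov_y"]/2)); T=np.array(c["T"]); q=T[:3,:3].T@(np.array(p)-T[:3,3])
    return q[:2]/q[2]*f+[c["cx"],c["cy"]]
E
python3 - <<'E'
from h import *
np.set_printoptions(precision=4,suppress=True)
s,t=cal("scene"),cal("top")
S=lambda x,y: ray(s,(x+.5)/4.4-.5+270,(y+.5)/4.4-.5+170)
P=lambda x,y: ray(t,(x+.5)/6-.5+250,(y+.5)/6-.5+160)
print("barmid",tri([S(315,132),P(282,240)]))
print("ends",tri([S(281,82),P(355,239)]),tri([S(347,182),P(209,241)]))
print("bar z=.13",atz(P(355,239),.132),atz(P(209,241),.132),atz(S(281,82),.132),atz(S(347,182),.132))
print("ball",tri([S(300,222),P(293,275)]),atz(S(300,222),.0345))
print("tile corners",[atz(P(*c),.012)[:2] for c in [(76,50),(492,57),(486,473),(59,468)]])
print("tile s",[atz(S(*c),.012)[:2] for c in [(63,194),(370,74),(542,342),(212,490)]])
print("rim top centre",atz(P(295,268),.048))
E
```

```text
barmid (array([0.5123, 0.1276, 0.1241]), [np.float64(0.0017805948770816902), np.float64(0.001780594877081703)])
ends (array([0.5128, 0.0958, 0.1282]), [np.float64(0.0002860061745433436), np.float64(0.00028600617454333833)]) (array([0.5124, 0.1589, 0.1209]), [np.float64(0.0024005826932487952), np.float64(0.002400582693248919)])
bar z=.13 [0.5124 0.0956 0.132 ] [0.5127 0.1564 0.132 ] [0.5141 0.0985 0.132 ] [0.515  0.1665 0.132 ]
ball (array([0.5112, 0.125 , 0.0334]), [np.float64(0.001425900427392041), np.float64(0.0014259004273921272)]) [0.5126 0.1247 0.0345]
tile corners [array([0.6228, 0.2292]), array([0.6162, 0.0305]), array([0.4183, 0.0382]), array([0.4246, 0.2361])]
tile s [array([0.6146, 0.0345]), array([0.417 , 0.0417]), array([0.427 , 0.2387]), array([0.6231, 0.2319])]
rim top centre [0.5114 0.1244 0.048 ]
```

Bar centre is about (0.513, 0.126), and its measured height of 0.124–0.128 fits the expected 0.127. The ball and rim centres agree. I'll move above it in two calls: shift first, then roll about +64°.

```bash
python3 -m jog '[{"linear":[-0.4,-0.2,0],"roll":0},{"linear":[-0.9,-0.48,0],"roll":0},{"linear":[-0.9,-0.48,0],"roll":0},{"linear":[-0.9,-0.48,0],"roll":0},{"linear":[-0.9,-0.48,0],"roll":0},{"linear":[-0.9,-0.48,0],"roll":0},{"linear":[-0.9,-0.48,0],"roll":0},{"linear":[-0.9,-0.48,0],"roll":0},{"linear":[-0.9,-0.48,0],"roll":0},{"linear":[-0.9,-0.48,0],"roll":0},{"linear":[-0.9,-0.48,0],"roll":0},{"linear":[-0.7,-0.3,0],"roll":0}]' 1
python3 -m jog '[{"linear":[0,0,0],"roll":1},{"linear":[0,0,0],"roll":1},{"linear":[0,0,0],"roll":1},{"linear":[0,0,0],"roll":1},{"linear":[0,0,0],"roll":1},{"linear":[0,0,0],"roll":1},{"linear":[0,0,0],"roll":1},{"linear":[0,0,0],"roll":1},{"linear":[0,0,0],"roll":1},{"linear":[0,0,0],"roll":1},{"linear":[0,0,0],"roll":1},{"linear":[0,0,0],"roll":1}]'
python3 -m jog '[{"linear":[0,0,0],"roll":0.75},{"linear":[0,0,0],"roll":0},{"linear":[0,0,0],"roll":0},{"linear":[0,0,0],"roll":0}]'
python3 - <<'E'
from h import *
import cv2
s=env.observe();c=cal("wrist");im=optics.get_image("wrist");cv2.imwrite("pics/w1.png",im[:,:,::-1])
import pickle;pickle.dump(c,open("w1.pkl","wb"))
print(np.round(s["position"],4),np.round(s["tool_rot"],4).tolist(),np.round(s["q"],1),np.round(s["ft_force"],2),np.round(np.array(c["T"]),3).tolist())
E
```

```text
time_s: 1.1
position: [0.513, 0.1212, 0.231]
tool_rot: [[-0.896, 0.444, -0.0], [0.444, 0.896, -0.0], [0.0, -0.001, -1.0]]
ft_force: [0.8, 0.7, 1.1]
grip_width: 0.0854
gripper_force: 0.0
time_s: 2.1
position: [0.5117, 0.1241, 0.231]
tool_rot: [[-0.06, 0.998, -0.001], [0.998, 0.06, -0.0], [0.0, -0.001, -1.0]]
ft_force: [0.2, -0.4, -0.3]
grip_width: 0.0857
gripper_force: 0.0
time_s: 2.43
position: [0.5118, 0.1241, 0.2312]
tool_rot: [[-0.001, 1.0, -0.0], [1.0, 0.001, -0.0], [-0.0, -0.0, -1.0]]
ft_force: [-0.5, -0.6, 0.0]
grip_width: 0.0854
gripper_force: 0.0
[0.5118 0.1241 0.2312] [[-0.0013, 1.0, -0.0004], [1.0, 0.0013, -0.0], [-0.0, -0.0004, -1.0]] [ 0.7 19.5 78.  -0.  82.5  0.7] [-0.49 -0.56  0.01] [[1.0, 0.002, 0.001, 0.511], [0.002, -0.961, -0.277, 0.194], [0.0, 0.277, -0.961, 0.374], [0.0, 0.0, 0.0, 1.0]]
```

View pics/w1.png

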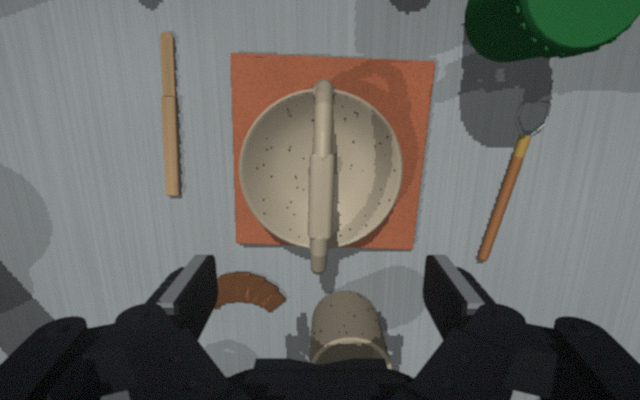

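From the wrist camera, the bar's top face runs from (322,155) to (319,237), roughly centred under the open fingers. The mug, rib and knife are clear.

```bash
python3 - <<'E'
from h import *
import pickle
np.set_printoptions(precision=4,suppress=True)
c=pickle.load(open("w1.pkl","rb"));t=cal("top");s=cal("scene")
a=[(322.5,154),(319,237)]
for z in (.127,.134): print(z,[atz(ray(c,*p),z)[:2] for p in a])
P=lambda x,y: ray(t,(x+.5)/6-.5+250,(y+.5)/6-.5+160)
S=lambda x,y: ray(s,(x+.5)/4.4-.5+270,(y+.5)/4.4-.5+170)
print(tri([P(209,241),S(347,182),ray(c,*a[0])]),tri([P(355,239),S(281,82),ray(c,*a[1])]))
print("rim centre",atz(ray(c,321,168),.048))
E
```

```text
0.127 [array([0.5125, 0.156 ]), array([0.5101, 0.0926])]
0.134 [array([0.5124, 0.1571]), array([0.5101, 0.0955])]
(array([0.5124, 0.1575, 0.1208]), [np.float64(0.0018807387167416613), np.float64(0.003360006151441465), np.float64(0.002464976321308562)]) (array([0.5118, 0.095 , 0.1286]), [np.float64(0.0012747317086252877), np.float64(0.001294098564552836), np.float64(0.002338744122520233)])
rim centre [0.5117 0.1304 0.048 ]
```

Bar centre is (0.512, 0.126) with a yaw of about -1.5°. Descend to TCP z ≈ 0.108 and close with moderate force.

```bash
python3 -m jog '[{"linear":[0.05,0,0.2],"roll":0.3},{"linear":[0,0,0.4],"roll":0},{"linear":[0,0,0.4],"roll":0},{"linear":[0,0,0.4],"roll":0},{"linear":[0,0,0.4],"roll":0},{"linear":[0,0,0.4],"roll":0},{"linear":[0,0,0.3],"roll":0},{"linear":[0,0,0.3],"roll":0},{"linear":[0,0,0.2],"roll":0},{"linear":[0,0,0.1],"roll":0},{"linear":[0,0,0],"roll":0},{"linear":[0,0,0],"roll":0}]'
python3 - <<'E'
from h import *
import cv2
im=optics.get_image("wrist");sc=optics.get_image("scene")[130:330,220:460]
cv2.imwrite("pics/g1.png",np.vstack([cv2.resize(im,(480,300)),cv2.resize(sc,(360,300))[:, :].repeat(1,0) if 0 else cv2.copyMakeBorder(cv2.resize(sc,(360,300)),0,0,0,120,0)])[:,:,::-1])
E
```

```text
time_s: 3.48
position: [0.5121, 0.1261, 0.1077]
tool_rot: [[0.027, 1.0, 0.0], [1.0, -0.027, 0.0], [0.0, 0.0, -1.0]]
ft_force: [-0.1, -1.3, 0.5]
grip_width: 0.0853
gripper_force: 0.0
```

View pics/g1.png

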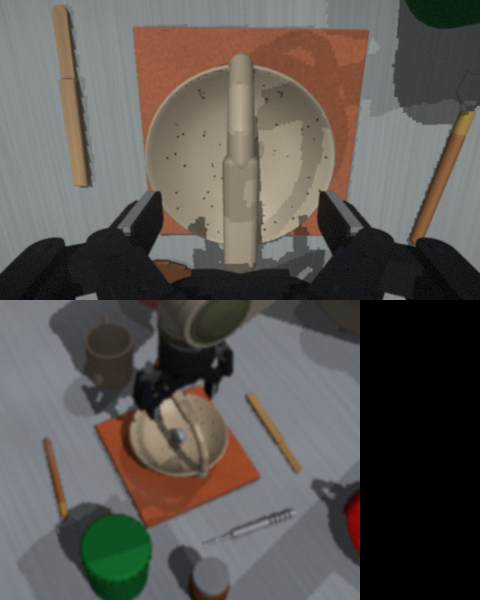

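The bar lies midway between the fingers: wrist crop (241,200), with the fingers at 145 and 340. In the scene crop the fingers flank the bar's middle, around (181,404). Close.

```bash
python3 -m jog '[{"linear":[0,0,0],"roll":0},{"linear":[0,0,0],"roll":0},{"linear":[0,0,0],"roll":0},{"linear":[0,0,0],"roll":0},{"linear":[0,0,0],"roll":0},{"linear":[0,0,0],"roll":0},{"linear":[0,0,0],"roll":0},{"linear":[0,0,0],"roll":0},{"linear":[0,0,0],"roll":0},{"linear":[0,0,0],"roll":0}]' -1 60
```

```text
time_s: 4.42
position: [0.5122, 0.1261, 0.1075]
tool_rot: [[0.027, 1.0, 0.001], [1.0, -0.027, 0.0], [0.0, 0.001, -1.0]]
ft_force: [1.6, -0.3, 1.3]
grip_width: 0.0171
gripper_force: 59.3
```

Gripped at 17 mm wide, as expected. Lift gently, straight up by 100 mm.

```bash
python3 -m jog '[{"linear":[0,0,-0.02],"roll":0},{"linear":[0,0,-0.04],"roll":0},{"linear":[0,0,-0.06],"roll":0},{"linear":[0,0,-0.08],"roll":0},{"linear":[0,0,-0.1],"roll":0},{"linear":[0,0,-0.1],"roll":0},{"linear":[0,0,-0.1],"roll":0},{"linear":[0,0,-0.1],"roll":0},{"linear":[0,0,-0.1],"roll":0},{"linear":[0,0,-0.1],"roll":0},{"linear":[0,0,-0.1],"roll":0},{"linear":[0,0,-0.1],"roll":0}]'
python3 -m jog '[{"linear":[0,0,-0.14],"roll":0},{"linear":[0,0,-0.14],"roll":0},{"linear":[0,0,-0.14],"roll":0},{"linear":[0,0,-0.14],"roll":0},{"linear":[0,0,-0.14],"roll":0},{"linear":[0,0,-0.14],"roll":0},{"linear":[0,0,-0.14],"roll":0},{"linear":[0,0,-0.14],"roll":0},{"linear":[0,0,-0.13],"roll":0},{"linear":[0,0,-0.1],"roll":0},{"linear":[0,0,-0.08],"roll":0},{"linear":[0,0,-0.04],"roll":0}]'
python3 -m jog '[{"linear":[0,0,-0.02],"roll":0},{"linear":[0,0,-0.01],"roll":0},{"linear":[0,0,0],"roll":0},{"linear":[0,0,0],"roll":0}]'
python3 - <<'E'
from h import *
import cv2
im=optics.get_image("top")[140:260,240:400];sc=optics.get_image("scene")[100:300,240:440]
cv2.imwrite("pics/l1.png",np.hstack([cv2.resize(im,(400,300)),cv2.resize(sc,(400,400))[100:]])[:,:,::-1] if 0 else np.hstack([cv2.copyMakeBorder(cv2.resize(im,(400,300)),0,100,0,0,0),cv2.resize(sc,(400,400))])[:,:,::-1])
s=env.observe();print(s["wrist_torque"],s["grip_width"])
E
```

```text
time_s: 5.42
position: [0.5119, 0.1261, 0.1477]
tool_rot: [[0.027, 1.0, 0.0], [1.0, -0.027, 0.0], [0.0, 0.0, -1.0]]
ft_force: [0.1, 0.8, -5.1]
grip_width: 0.0171
gripper_force: 58.6
time_s: 6.42
position: [0.512, 0.1261, 0.2066]
tool_rot: [[0.027, 1.0, 0.0], [1.0, -0.027, -0.0], [0.0, 0.0, -1.0]]
ft_force: [0.5, 0.6, -4.2]
grip_width: 0.0167
gripper_force: 58.6
time_s: 6.75
position: [0.5118, 0.1261, 0.2071]
tool_rot: [[0.027, 1.0, -0.001], [1.0, -0.027, 0.0], [-0.0, -0.001, -1.0]]
ft_force: [0.3, 0.2, -4.7]
grip_width: 0.0168
gripper_force: 58.6
[-0.01582796 -0.02157925  0.05376377] 0.017115786832417434
```

View pics/l1.png

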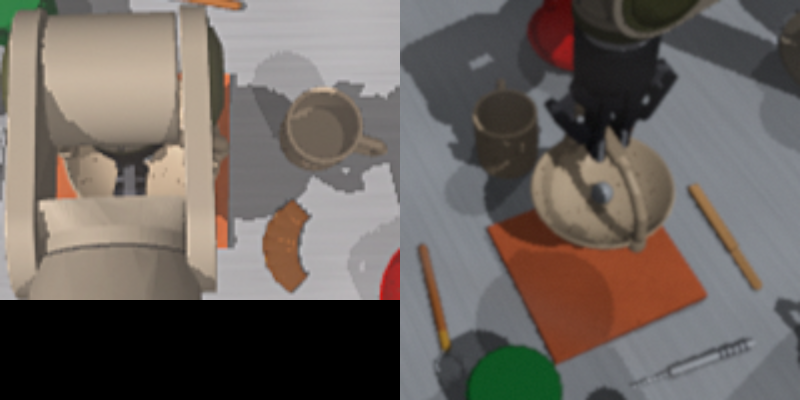

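The dish is held about 100 mm up and level, with the ball in the middle at scene crop (600,192). Nothing is within its sweep. Now a slow quarter turn of 18 units at about 15°/s.

```bash
python3 -m jog '[{"linear":[0,0,0],"roll":0.03},{"linear":[0,0,0],"roll":0.06},{"linear":[0,0,0],"roll":0.1},{"linear":[0,0,0],"roll":0.14},{"linear":[0,0,0],"roll":0.18},{"linear":[0,0,0],"roll":0.22},{"linear":[0,0,0],"roll":0.25},{"linear":[0,0,0],"roll":0.25},{"linear":[0,0,0],"roll":0.25},{"linear":[0,0,0],"roll":0.25},{"linear":[0,0,0],"roll":0.25},{"linear":[0,0,0],"roll":0.25}]'
python3 -m jog '[{"linear":[0,0,0],"roll":0.25},{"linear":[0,0,0],"roll":0.25},{"linear":[0,0,0],"roll":0.25},{"linear":[0,0,0],"roll":0.25},{"linear":[0,0,0],"roll":0.25},{"linear":[0,0,0],"roll":0.25},{"linear":[0,0,0],"roll":0.25},{"linear":[0,0,0],"roll":0.25},{"linear":[0,0,0],"roll":0.25},{"linear":[0,0,0],"roll":0.25},{"linear":[0,0,0],"roll":0.25},{"linear":[0,0,0],"roll":0.25}]'
python3 -m jog '[{"linear":[0,0,0],"roll":0.25},{"linear":[0,0,0],"roll":0.25},{"linear":[0,0,0],"roll":0.25},{"linear":[0,0,0],"roll":0.25},{"linear":[0,0,0],"roll":0.25},{"linear":[0,0,0],"roll":0.25},{"linear":[0,0,0],"roll":0.25},{"linear":[0,0,0],"roll":0.25},{"linear":[0,0,0],"roll":0.25},{"linear":[0,0,0],"roll":0.25},{"linear":[0,0,0],"roll":0.25},{"linear":[0,0,0],"roll":0.25}]'
python3 -m jog '[{"linear":[0,0,0],"roll":0.25},{"linear":[0,0,0],"roll":0.25},{"linear":[0,0,0],"roll":0.25},{"linear":[0,0,0],"roll":0.25},{"linear":[0,0,0],"roll":0.25},{"linear":[0,0,0],"roll":0.25},{"linear":[0,0,0],"roll":0.25},{"linear":[0,0,0],"roll":0.25},{"linear":[0,0,0],"roll":0.25},{"linear":[0,0,0],"roll":0.25},{"linear":[0,0,0],"roll":0.25},{"linear":[0,0,0],"roll":0.25}]'
python3 -m jog '[{"linear":[0,0,0],"roll":0.25},{"linear":[0,0,0],"roll":0.25},{"linear":[0,0,0],"roll":0.25},{"linear":[0,0,0],"roll":0.25},{"linear":[0,0,0],"roll":0.25},{"linear":[0,0,0],"roll":0.25},{"linear":[0,0,0],"roll":0.25},{"linear":[0,0,0],"roll":0.25},{"linear":[0,0,0],"roll":0.25},{"linear":[0,0,0],"roll":0.25},{"linear":[0,0,0],"roll":0.25},{"linear":[0,0,0],"roll":0.25}]'
```

```text
time_s: 7.85
position: [0.5119, 0.1261, 0.2073]
tool_rot: [[0.222, 0.975, -0.0], [0.975, -0.222, 0.0], [0.0, -0.0, -1.0]]
ft_force: [-0.5, -0.7, -4.8]
grip_width: 0.0169
gripper_force: 58.6
time_s: 8.85
position: [0.5119, 0.1261, 0.2073]
tool_rot: [[0.467, 0.884, -0.0], [0.884, -0.467, 0.0], [0.0, -0.0, -1.0]]
ft_force: [0.2, 0.1, -3.6]
grip_width: 0.017
gripper_force: 58.6
time_s: 9.85
position: [0.5119, 0.1261, 0.2073]
tool_rot: [[0.68, 0.734, 0.0], [0.734, -0.68, -0.0], [-0.0, 0.0, -1.0]]
ft_force: [0.5, -0.3, -3.5]
grip_width: 0.0168
gripper_force: 58.6
time_s: 10.85
position: [0.5119, 0.1261, 0.2073]
tool_rot: [[0.846, 0.533, 0.0], [0.533, -0.846, -0.0], [0.0, 0.0, -1.0]]
ft_force: [0.7, 1.0, -4.4]
grip_width: 0.0168
gripper_force: 58.6
time_s: 11.85
position: [0.5119, 0.1261, 0.2073]
tool_rot: [[0.955, 0.296, 0.0], [0.296, -0.955, 0.0], [0.0, 0.0, -1.0]]
ft_force: [-0.1, -0.4, -3.8]
grip_width: 0.0171
gripper_force: 58.6
```

```bash
python3 -m jog '[{"linear":[0,0,0],"roll":0.25},{"linear":[0,0,0],"roll":0.25},{"linear":[0,0,0],"roll":0.25},{"linear":[0,0,0],"roll":0.25},{"linear":[0,0,0],"roll":0.25},{"linear":[0,0,0],"roll":0.25},{"linear":[0,0,0],"roll":0.25},{"linear":[0,0,0],"roll":0.25},{"linear":[0,0,0],"roll":0.25},{"linear":[0,0,0],"roll":0.25},{"linear":[0,0,0],"roll":0.25},{"linear":[0,0,0],"roll":0.25}]' >/dev/null
python3 -m jog '[{"linear":[0,0,0],"roll":0.2},{"linear":[0,0,0],"roll":0.17},{"linear":[0,0,0],"roll":0.14},{"linear":[0,0,0],"roll":0.11},{"linear":[0,0,0],"roll":0.08},{"linear":[0,0,0],"roll":0.05},{"linear":[0,0,0],"roll":0.02},{"linear":[0,0,0],"roll":0},{"linear":[0,0,0],"roll":0},{"linear":[0,0,0],"roll":0},{"linear":[0,0,0],"roll":0},{"linear":[0,0,0],"roll":0}]'
python3 - <<'E'
from h import *
import cv2
im=optics.get_image("wrist");sc=optics.get_image("scene")[100:300,240:440]
cv2.imwrite("pics/f1.png",np.hstack([cv2.copyMakeBorder(cv2.resize(im,(400,250)),0,150,0,0,0),cv2.resize(sc,(400,400))])[:,:,::-1])
E
```

```text
time_s: 13.85
position: [0.5119, 0.1261, 0.2074]
tool_rot: [[1.0, -0.027, 0.0], [-0.027, -1.0, -0.0], [0.0, 0.0, -1.0]]
ft_force: [-0.1, -0.0, -5.3]
grip_width: 0.0172
gripper_force: 58.6
```

View pics/f1.png

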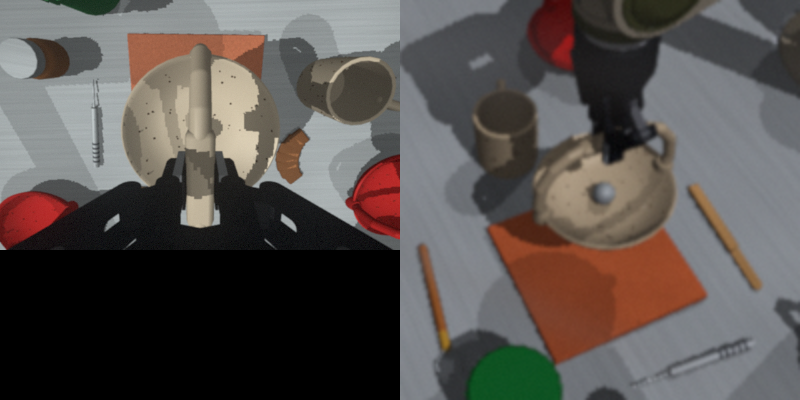

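The dish has turned a quarter turn and is level. The ball is still in the middle at scene crop (602,193), and the bystanders haven't moved. Handing in.

```bash
python3 -c "
from rig import env
print(env.close_job())"
```

```text
the job is handed in; nothing more can be done
None
```

The job is handed in: the dish is held level and still by its handle, about 10 cm above its tile and a quarter turn from how it stood, with the ball in the middle and the things around it where they were.

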